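Shim the weighing table level

TASK

The weighing table is low on its left side. Slide the wooden wedge, thin end first and lying flat on the worktop, under the foot at its left edge, and ease it in until the dial needle settles between the two short centre marks, never letting it swing past the long mark on the right. Work gently: do not ram the foot, and do not push, lift or lean on the table with the gripper; leave the wedge in place carrying the foot, let go, and leave the other things on the table where they are.

Things in the scene. Friction and masses are not known exactly. Their poses are not given: they have to be found in the camera images.
- station: Weighing table: plate 170 (x) x 200 (y) x 12 mm with round pan, hinged on its right edge (line along x at y -90, z 46 mm) to a fixed base. Origin on the worktop under the plate's middle, x to the back, y left. Level, its top is 52 mm high; it starts 0.045 rad low at left, on a stop. Left rises freely: weighs 2.5-5 N on the foot. Dial box on its back edge, 165 mm high. Worktop under foot is clear.
- foot_point (a point): Top of the lug, 36 mm wide, that sticks out 22 mm from the plate's left edge (station x -30, y +115 mm). The steel foot hangs straight below: 8 mm stem, dome of 7 mm radius. Its screw is seized: the dome's underside is 13 to 18 mm above the worktop when level (unknown, differs each run), 9 mm less at the start. The stem stands up to 30 mm up from the lug.
- needle (a joint): Angle (rad) of the black dial needle, 84 mm long, pivot at its lower end, dial facing the robot, leaning back 0.3 rad; 0 is upright = level, negative leans left (left side low), positive right (left side high). It turns 16 times the plate's tilt; starts at about -0.72. Two short centre marks at -0.10 and +0.10, long marks at -0.30 and +0.30.
- wedge: Loose plain wooden wedge, 130 x 26 mm, about 60 g. Origin at the middle of its underside; x points to the thin end, z up. From x = +65 mm (2 mm thick) the top rises evenly, 1 in 5, to 21 mm at x = -30 mm; from x = -30 to -65 mm is a grip block 26 mm wide and 36 mm high. Starts left of the weighing table, thin end roughly towards it.
- packer: Flat wooden strip 130 x 26 x 8 mm, even in thickness, at the right; not needed, leave alone. Origin under its middle.
- packet_3: Brown paper seed packet, 109 x 64 x 21 mm, lying at the left, beyond the wedge; leave alone. Origin under its middle.
- weight_3: Brass knobbed balance weight, 27 mm across and 30 mm high, standing left and behind; leave alone. Origin under its middle.
- jar_2: Screw-top sample jar, 60 mm across and 78 mm high, standing at the right; leave alone. Origin under its middle.

How it is judged:
By the outcome, as a careful person would: the job done as asked, in the order asked, and still so for the second after the job is handed in, with the robot touching nothing.
It also fails if it takes over 46 s, if anything falls off the work surface, if the arm or the gripper's body presses on something with over 40 N, if the wrist force passes 120 N, or if a joint passes its speed limit or range.

ROBOT

A 6-joint arm with a two-finger parallel gripper is mounted at the origin on a cart in front of the work surface, level with it; the furniture and walls round the work are solid. World frame = base frame: x ahead of the robot, y to its left, z up, the work surface at z = 0. Lengths are in m, angles in degrees, forces in N, time in s.
With the tool pointing down it reaches from about 0.3 to 0.825 m from the base axis. Payload 5.4 kg.
Tool frame: the origin (TCP) lies between the finger pads; the fingertips stand 11 mm ahead of it and the grasp point (between the pads) lies 8 mm behind it (r.nose_length is the distance from the TCP to the fingertips, in m); z points along the fingers, y is the line along which they close (so a half turn about z gives the same grasp; the last joint's range is limited). The gripper opens to 92 mm and grips with 3 to 60 N. Pads are 20 mm wide; open, the fingers measure 128 mm over their backs; the gripper's body (75 mm by 189 mm) begins 69 mm behind the grasp point.
Start: joints at [-85.434, 9.076, 91.501, -0, 79.423, -12.038], TCP at [0.164, -0.551, 0.226] pointing down, gripper open.
Joint ranges: [-166.64, 166.64], [-54.1, 131.32], [10.49, 154.53], [-73.88, 253.88], [9.74, 151.15], [-171.62, 171.62]. Speed limits (degrees/s): [147.25, 147.25, 180, 180, 180, 180].

INTERFACE

Orientations are given as [roll, pitch, yaw] about the fixed x, y, z axes, in that order (R = Rz(yaw) Ry(pitch) Rx(roll)).
In Python, from plant import r gives the robot as it stands.
- The arm moves only by the tool carry_out, never from a script. Its argument "moves" is a list of rows, each a list of 5 numbers: the gripper's target within -1 to 1 (fully open at 1, half-way at 0, shut at -1), then the shift along the world's x, y, z in units of 30 mm (1.0 is 30 mm), then the turn about the world's z in units of 5 degrees (1.0 is 5 degrees). In form: [[hand, dx, dy, dz, twist], ...]. A call has 1 to 5 rows; each row is the pose to reach, as a shift and turn from the pose commanded when the call began; what a row does not reach only later rows make up. A row lasts 1/12 s, in which the tool goes at most 41.7 mm and 7.16 degrees, less where a joint would pass 70% of its speed; a pose out of reach is approached as far as the arm can. A call with a gripper value outside its range is refused whole. The fingers move at their own pace and stop on an object; "newtons" is the grip in N (left out, the last holds). Time passes only in rows, so rows that repeat a pose let the fingers close. It gives the time, the measured TCP pose, the force, the opening and the grip force at its end, in the units of the state.
- r.sense(): the state, without advancing time (a new reading comes with each control period).
- r.get_image(name): name is "side" or "top"; returns the picture (384x512x3 uint8, red, green, blue); there is no depth.
- r.calibration(name): a dict with "fx", "fy", "cx", "cy" (pixels), "eye" and "rotation" of the camera in the world. Camera axes: x right, y down, z forward; pixel columns grow to the right and rows downward; lengths in m; the calibration is good to about 2 mm. A picture is of the moment at which its call begins. calibration takes no time and is no camera call.
- r.sign_off(): hands the job in; it is judged then, once.
The state is a dict: "t": time; "joints": joint angles; "joint_velocities": joint speeds; "joint_efforts": joint torques, N m; "tcp_pos": TCP position; "orientation": TCP orientation; "ft_force": force on the tool from outside, world axes, zero at the start; "ft_torque": the same for the moment, N m; "finger_gap": finger opening in m; "finger_force": force on a finger pad.
Only numpy, scipy, OpenCV 4.12 (cv2) and the standard library are available. Lean on these libraries where they do the work, as an engineer would, in place of code of your own. Each camera call takes 0.05 s, during which the arm holds its last target. There are 200 camera calls.

## Working session

There is one attempt and no reset: what is moved stays moved. The work goes in short steps, Python scripts to look and compute and a tool call to move; the robot and the scene stay as the last step left them, time stands still between calls to the robot, and variables do not carry over. Pictures are saved under pics/ and viewed, at most 10 in all, crops included, and the job is handed in when it is done.

Besides the shell and the picture viewer there is one more tool, called by a JSON object that holds its "name" and its "arguments", one argument or row to a line. carry_out: Moves the arm, as the interface text tells. Its arguments: {"type":"object","properties":{"moves":{"type":"array","items":{"type":"array","items":{"type":"number"}}},"newtons":{"type":"number"}},"required":["moves"]}

```bash
mkdir -p pics; python3 - <<'E'
from plant import r
import cv2
for n in("top","side"):
    cv2.imwrite(f"pics/{n}0.png",cv2.resize(r.get_image(n),(800,600),interpolation=cv2.INTER_CUBIC)[:,:,::-1])
    print(r.calibration(n))
print(r.sense())
E
```

```text
{'fx': 438.7273929420092, 'fy': 438.7273929420092, 'cx': 254.82603304883784, 'cy': 195.0227939044152, 'eye': array([ 0.23986479, -0.04933145,  1.56609521]), 'rotation': array([-169.41945963,   -0.56174784,  -90.63416414])}
{'fx': 482.803161062522, 'fy': 482.803161062522, 'cx': 251.52786484381585, 'cy': 188.98729172404208, 'eye': array([0.54997652, 1.61464033, 0.93570644]), 'rotation': array([-117.08227929,    0.39120248,  178.36800814])}
{'t': 0.1, 'joints': array([-8.54334955e+01,  9.10817419e+00,  9.15651698e+01, -5.39505306e-04,
        7.94232787e+01, -1.20370010e+01]), 'joint_velocities': array([ 0.02236115, -0.17339362, -0.14818247, -0.0279767 ,  0.06372242,
        0.06919365]), 'joint_efforts': array([-1.33196163e-04, -3.86505711e+01, -3.22959459e+01,  7.03120977e-02,
        3.40573315e-02, -5.69164138e-05]), 'tcp_pos': array([ 0.16424468, -0.55046822,  0.224724  ]), 'orientation': array([-1.79905391e+02, -1.96314805e-02,  1.66035888e+01]), 'ft_force': array([-0.29936556,  0.31069304, -0.5487813 ]), 'ft_torque': array([-0.00603651, -0.01639505,  0.0070106 ]), 'finger_force': 0.0, 'finger_gap': 0.09178095384933055}
```

View pics/top0.png

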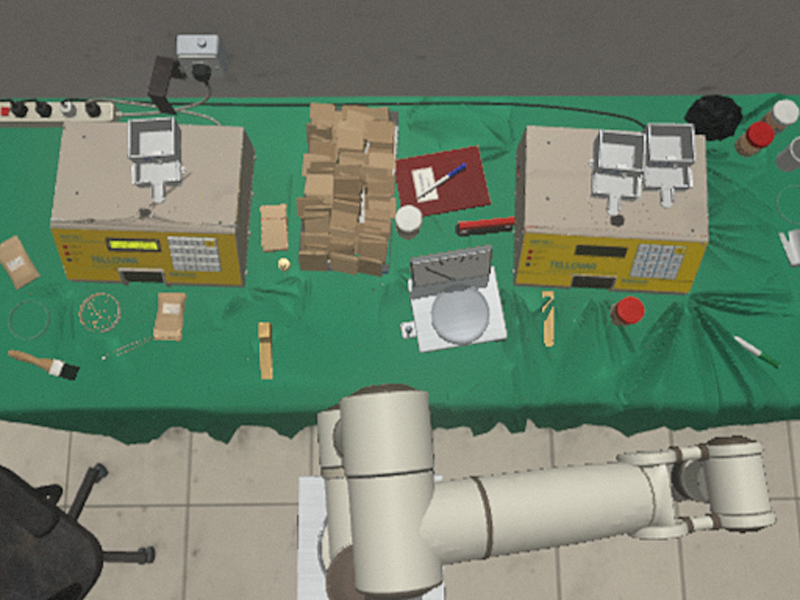

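View pics/side0.png

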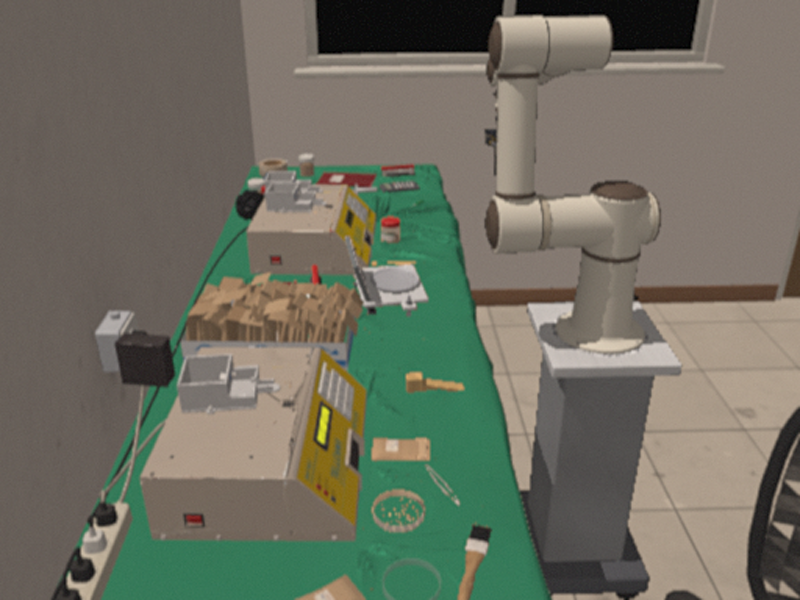

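The wedge is at about (265,350) in the 800-wide top view, with its thin end toward the robot. The station's lug is at about (408,329). I'll enlarge crops of both.

```bash
python3 - <<'E'
from plant import r
import cv2,numpy as np
t=r.get_image("top");s=r.get_image("side")
# top: wedge 155..185 x 200..250 ; station 250..330 x 150..230
a=cv2.resize(t[200:250,150:190],(320,400),interpolation=cv2.INTER_CUBIC)
b=cv2.resize(t[155:230,252:332],(427,400),interpolation=cv2.INTER_CUBIC)
cv2.imwrite("pics/crop1.png",np.hstack([a,b])[:,:,::-1])
E
```

```text
(no output)
```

View pics/crop1.png

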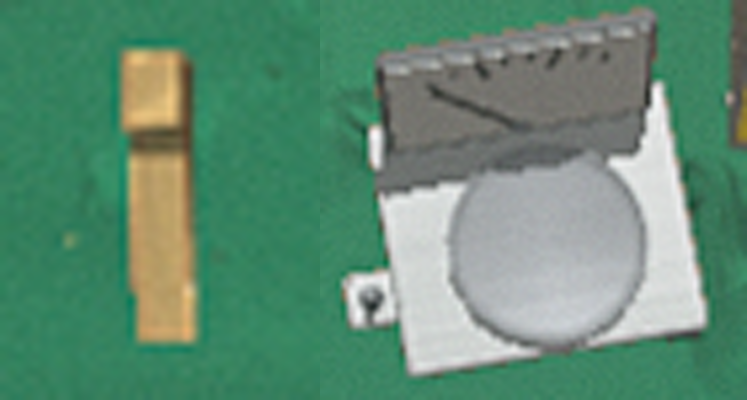

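Crop readings: the block's top corners are (122,50), (183,50), (187,130) and (124,131). The thin end runs (137,342) to (196,341). The lug's centre is near (370,300), the stem top at (371,297), and the plate's front edge runs (410,374) to (706,327). The needle tip is at (432,92).

```bash
cat > h.py <<'E'
from plant import r
import numpy as np
from scipy.spatial.transform import Rotation as R
def ray(n,u,v):
    c=r.calibration(n)
    d=R.from_euler('xyz',c['rotation'],degrees=True).apply([(u-c['cx'])/c['fx'],(v-c['cy'])/c['fy'],1])
    return c['eye'],d
def at(n,u,v,z):
    e,d=ray(n,u,v); return e+d*(z-e[2])/d[2]
def pix(n,p):
    c=r.calibration(n)
    q=R.from_euler('xyz',c['rotation'],degrees=True).inv().apply(np.array(p)-c['eye'])
    return c['cx']+c['fx']*q[0]/q[2],c['cy']+c['fy']*q[1]/q[2]
E
python3 - <<'E'
from h import *
np.set_printoptions(precision=4,suppress=True)
c=lambda x,y,s,ox,oy,z:at("top",ox+(x+.5)/s-.5,oy+(y+.5)/s-.5,z)
W=lambda x,y,z:c(x,y,8,150,200,z)
S=lambda x,y,z:c(x-320,y,16/3,252,155,z)
print("block",*[W(*p,.036) for p in((122,50),(183,50),(187,130),(124,131))])
print("thin",W(137,342,.002),W(196,341,.002))
print("lug",*[S(*p,.0428) for p in((344,280),(388,272),(396,320),(352,328))],"stem",S(371,297,.065))
print("FL",S(410,374,.0435),"FR",S(706,327,.0525),"BR",S(662,85,.0525))
E
```

```text
block [0.4898 0.2502 0.036 ] [0.4895 0.2234 0.036 ] [0.4539 0.2208 0.036 ] [0.4537 0.2484 0.036 ]
thin [0.3641 0.2467 0.002 ] [0.3642 0.2206 0.002 ]
lug [ 0.481  -0.0714  0.0428] [ 0.4861 -0.1005  0.0428] [ 0.4541 -0.1052  0.0428] [ 0.4491 -0.0763  0.0428] stem [ 0.4662 -0.0885  0.065 ]
FL [ 0.4183 -0.1138  0.0435] FR [ 0.4462 -0.3074  0.0525] BR [ 0.6089 -0.2846  0.0525]
```

{"name": "carry_out", "arguments": {
  "moves": [
    [1,0.7,1.1,0,-0.6],
    [1,1.4,2.2,0,-1.2],
    [1,2.1,3.3,0,-1.9],
    [1,2.8,4.4,0,-2.5],
    [1,3.5,5.5,0,-3.1]
  ],
  "newtons": 20
}}

```text
t: 0.62
tcp_pos: [0.2698, -0.3843, 0.2253]
orientation: [-180.0, -0.0, 0.9]
ft_force: [0.1, 0.5, 0.0]
finger_gap: 0.0919
finger_force: 0.0
```

{"name": "carry_out", "arguments": {
  "moves": [
    [1,0.6,1.2,0,0],
    [1,1.2,2.4,0,0],
    [1,1.8,3.6,0,0],
    [1,2.4,4.8,0,0],
    [1,3.0,6.0,0,0]
  ]
}}

```text
t: 1.03
tcp_pos: [0.3596, -0.2041, 0.2256]
orientation: [180.0, -0.0, 1.1]
ft_force: [1.5, -0.9, -0.5]
finger_gap: 0.0919
finger_force: 0.0
```

{"name": "carry_out", "arguments": {
  "moves": [
    [1,0.4,1.3,0,0],
    [1,0.8,2.6,0,0],
    [1,1.2,3.9,0,0],
    [1,1.6,5.2,0,0],
    [1,2.0,6.5,0,0]
  ]
}}

```text
t: 1.45
tcp_pos: [0.4194, -0.0089, 0.2257]
orientation: [180.0, -0.0, 1.1]
ft_force: [0.5, -0.4, -0.0]
finger_gap: 0.0919
finger_force: 0.0
```

{"name": "carry_out", "arguments": {
  "moves": [
    [1,0.4,1.2,-0.1,0],
    [1,0.8,2.4,-0.3,0],
    [1,1.1,3.6,-0.6,0],
    [1,1.5,4.8,-1.0,0],
    [1,1.7,5.9,-1.5,0]
  ]
}}

```text
t: 1.87
tcp_pos: [0.4714, 0.1684, 0.1809]
orientation: [-180.0, -0.1, 1.1]
ft_force: [0.3, -1.0, 0.4]
finger_gap: 0.0919
finger_force: 0.0
```

{"name": "carry_out", "arguments": {
  "moves": [
    [1,0.1,1.0,-0.8,0],
    [1,0.2,1.9,-1.6,0],
    [1,0.2,2.26,-2.6,0],
    [1,0.2,2.26,-2.7,0],
    [1,0.2,2.26,-2.7,0]
  ]
}}

```text
t: 2.28
tcp_pos: [0.4742, 0.2336, 0.0975]
orientation: [179.9, 0.3, 1.2]
ft_force: [0.4, -0.1, 1.0]
finger_gap: 0.0918
finger_force: 0.0
```

```bash
python3 - <<'E'
from h import *
import cv2
t=r.get_image("top");s=r.get_image("side")
a=cv2.resize(t[180:250,140:200],(343,400),interpolation=cv2.INTER_CUBIC)
b=cv2.resize(s[190:270,230:310],(400,400),interpolation=cv2.INTER_CUBIC)
cv2.imwrite("pics/c2.png",np.hstack([a,b])[:,:,::-1])
print(r.sense()['tcp_pos'])
E
```

```text
[0.47717148 0.2332051  0.10092669]
```

View pics/c2.png

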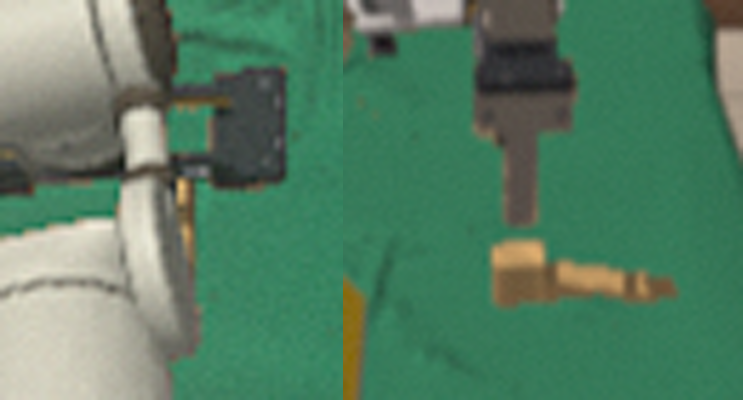

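The side view shows the finger (column 521) over the block (493–545), so the grip is well placed. I'll descend and grip.

{"name": "carry_out", "arguments": {
  "moves": [
    [1,0,0.08,-0.8,0],
    [1,0,0.08,-1.6,0],
    [1,0,0.08,-2.3,0],
    [1,0,0.08,-2.6,0],
    [1,0,0.08,-2.75,0]
  ]
}}

```text
t: 2.8
tcp_pos: [0.4767, 0.2354, 0.0174]
orientation: [180.0, -0.0, 1.0]
ft_force: [0.5, 0.5, -0.4]
finger_gap: 0.0917
finger_force: 0.0
```

{"name": "carry_out", "arguments": {
  "moves": [
    [1,0,0,0,0],
    [-0.3,0,0,0,0],
    [-0.5,0,0,0,0],
    [-0.7,0,0,0,0],
    [-0.7,0,0,0,0]
  ]
}}

```text
t: 3.22
tcp_pos: [0.477, 0.2364, 0.0181]
orientation: [-180.0, -0.1, 1.1]
ft_force: [0.1, 0.7, 0.3]
finger_gap: 0.0674
finger_force: 0.0
```

{"name": "carry_out", "arguments": {
  "moves": [
    [-0.8,0,0,0,0],
    [-0.8,0,0,0,0],
    [-0.8,0,0,0,0],
    [-0.8,0,0,0,0],
    [-0.8,0,0,0,0]
  ]
}}

```text
t: 3.63
tcp_pos: [0.4762, 0.2362, 0.017]
orientation: [180.0, 0.0, 1.1]
ft_force: [-0.1, 0.8, 0.2]
finger_gap: 0.0339
finger_force: 0.0
```

{"name": "carry_out", "arguments": {
  "moves": [
    [-0.9,0,0,0,0],
    [-0.9,0,0,0,0],
    [-0.9,0,0,0,0],
    [-0.9,0,0,0,0]
  ]
}}

```text
t: 3.97
tcp_pos: [0.4763, 0.2362, 0.0171]
orientation: [-180.0, 0.0, 1.1]
ft_force: [0.9, 0.0, -0.4]
finger_gap: 0.0257
finger_force: 19.9
```

{"name": "carry_out", "arguments": {
  "moves": [
    [-0.9,0,0,0.2,0],
    [-0.9,0,0,0.6,0.5],
    [-0.9,-0.1,-0.2,0.7,1.7],
    [-0.9,-0.2,-0.5,0.7,2.9],
    [-0.9,-0.2,-0.9,0.7,4.1]
  ]
}}

```text
t: 4.38
tcp_pos: [0.4701, 0.2094, 0.0388]
orientation: [-180.0, -0.0, 22.0]
ft_force: [-0.4, 0.7, -0.9]
finger_gap: 0.0257
finger_force: 19.9
```

{"name": "carry_out", "arguments": {
  "moves": [
    [-0.9,-0.1,-0.4,0,1.3],
    [-0.9,-0.1,-0.8,0,2.6],
    [-0.9,-0.2,-1.2,0,3.9],
    [-0.9,-0.3,-1.6,0,5.2],
    [-0.9,-0.3,-2.0,0,6.5]
  ]
}}

```text
t: 4.8
tcp_pos: [0.4608, 0.1487, 0.0384]
orientation: [-180.0, 0.0, 54.4]
ft_force: [-0.4, -0.5, -0.3]
finger_gap: 0.026
finger_force: 19.9
```

{"name": "carry_out", "arguments": {
  "moves": [
    [-0.9,-0.1,-0.4,0,1.3],
    [-0.9,-0.2,-0.8,0,2.6],
    [-0.9,-0.3,-1.2,0,3.9],
    [-0.9,-0.4,-1.6,0,5.2],
    [-0.9,-0.4,-2.0,0,6.5]
  ]
}}

```text
t: 5.22
tcp_pos: [0.4487, 0.0887, 0.0384]
orientation: [-180.0, 0.0, 86.9]
ft_force: [0.7, -0.1, -1.2]
finger_gap: 0.0254
finger_force: 19.9
```

{"name": "carry_out", "arguments": {
  "moves": [
    [-0.9,-0.05,-0.4,0,1.2],
    [-0.9,-0.1,-0.8,0,2.3],
    [-0.9,-0.1,-1.0,0,2.3],
    [-0.9,-0.1,-1.0,0,2.3]
  ]
}}

```text
t: 5.55
tcp_pos: [0.4465, 0.0584, 0.0384]
orientation: [180.0, 0.0, 97.9]
ft_force: [1.2, -0.1, -0.6]
finger_gap: 0.0261
finger_force: 19.9
```

{"name": "carry_out", "arguments": {
  "moves": [
    [-0.9,0,0,-0.3,0],
    [-0.9,0,0,-0.55,0],
    [-0.9,0,0,-0.68,0],
    [-0.9,0,0,-0.71,0],
    [-0.9,0,0,-0.71,0]
  ]
}}

```text
t: 5.97
tcp_pos: [0.4459, 0.0597, 0.0164]
orientation: [-179.9, -0.0, 98.1]
ft_force: [-2.3, 0.5, 3.9]
finger_gap: 0.0256
finger_force: 20.0
```

```bash
python3 - <<'E'
from h import *
import cv2
t=r.get_image("top");s=r.get_image("side")
c=[pix("top",(.4667,-.0885,.05)),pix("side",(.4667,-.0885,.04))];print(c)
a=cv2.resize(t[155:230,230:320],(480,400),interpolation=cv2.INTER_CUBIC)
u,v=map(int,c[1]); print(u,v)
b=cv2.resize(s[v-20:v+40,u-25:u+20],(300,400),interpolation=cv2.INTER_CUBIC)
cv2.imwrite("pics/c3.png",np.hstack([a,b])[:,:,::-1])
print(r.sense()['tcp_pos'],r.sense()['ft_force'])
E
```

```text
[(np.float64(261.06473018788245), np.float64(210.78245795315823)), (np.float64(261.770948755812), np.float64(194.2809143442861))]
261 194
[0.44592115 0.05973294 0.01645097] [-1.57355819  1.39895525  3.21532171]
```

View pics/c3.png

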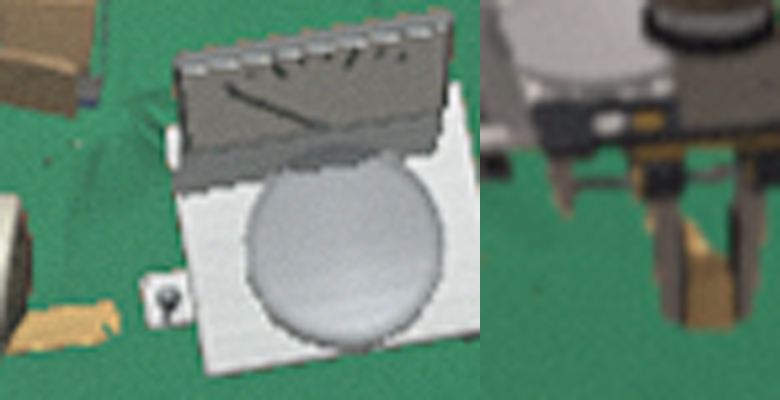

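```bash
python3 - <<'E'
from h import *
import cv2
np.set_printoptions(precision=4,suppress=True)
C=lambda p:((pix("top",p)[0]-230)*16/3,(pix("top",p)[1]-155)*16/3)
d=np.array([.141,-.99,0]);n=np.array([.99,.141,0]);T=np.array([.4459,.0597,0]);F=np.array([.4667,-.0885,0])
for k in(-.013,.013): print("tip",np.round(C(T+d*.117+n*k+[0,0,.002])), "20back",np.round(C(T+d*.067+n*k+[0,0,.012])))
print("stemtop",C(F+[0,0,.07]),"lug",C(F+[0,0,.043]))
# needle model: pivot & direction on dial plane
th=np.radians(8.1);X=np.array([np.cos(th),np.sin(th),0]);Y=np.array([-np.sin(th),np.cos(th),0]);Z=np.array([0,0,1.])
up=Z*np.cos(.3)+X*np.sin(.3)
u,v=230+325*3/16,155+127*3/16
for z in(.06,.07,.08):
    P=at("top",u,v,z)
    print(z,P,"tips",{a:np.round(C(P+.084*(up*np.cos(a)-Y*np.sin(a)))) for a in(-.72,-.3,-.1,0,.1,.3)})
E
```

```text
tip [119. 334.] 20back [ 45. 343.]
tip [113. 296.] 20back [ 40. 305.]
stemtop (np.float64(166.41429894077768), np.float64(292.91847633615015)) lug (np.float64(165.42549278692027), np.float64(299.0845428870484))
0.06 [ 0.5779 -0.195   0.06  ] tips {-0.72: array([243.,  90.]), -0.3: array([291.,  70.]), -0.1: array([317.,  63.]), 0: array([330.,  61.]), 0.1: array([343.,  59.]), 0.3: array([369.,  58.])}
0.07 [ 0.5756 -0.194   0.07  ] tips {-0.72: array([242.,  90.]), -0.3: array([291.,  69.]), -0.1: array([317.,  63.]), 0: array([330.,  60.]), 0.1: array([343.,  59.]), 0.3: array([369.,  58.])}
0.08 [ 0.5734 -0.193   0.08  ] tips {-0.72: array([242.,  90.]), -0.3: array([290.,  69.]), -0.1: array([317.,  62.]), 0: array([330.,  60.]), 0.1: array([343.,  58.]), 0.3: array([369.,  57.])}
```

The tip corners at (113,300) and (120,335) and the lug at (165,300) match the model. The wedge is aligned with the foot, about 33 mm short of it. I'll advance.

{"name": "carry_out", "arguments": {
  "moves": [
    [-0.9,0.03,-0.2,0.01,0],
    [-0.9,0.07,-0.5,0.01,0],
    [-0.9,0.11,-0.8,0.01,0],
    [-0.9,0.15,-1.05,0.01,0],
    [-0.9,0.17,-1.2,0.01,0]
  ]
}}

```text
t: 6.48
tcp_pos: [0.4517, 0.0218, 0.0171]
orientation: [180.0, 0.0, 98.0]
ft_force: [-1.0, 0.4, -0.8]
finger_gap: 0.0254
finger_force: 20.0
```

```bash
cat >> h.py <<'E'
import cv2
def dial(name):
    t=r.get_image("top")
    cv2.imwrite(f"pics/{name}.png",cv2.resize(t[155:215,245:318],(730,600),interpolation=cv2.INTER_CUBIC)[:,:,::-1])
    s=r.sense();print(s['t'],s['tcp_pos'],s['ft_force'])
E
python3 -c "from h import *;dial('d1')"
```

```text
6.5333 [0.45181958 0.02149416 0.01713182] [-0.33043447  0.23291248 -0.92398205]
```

View pics/d1.png

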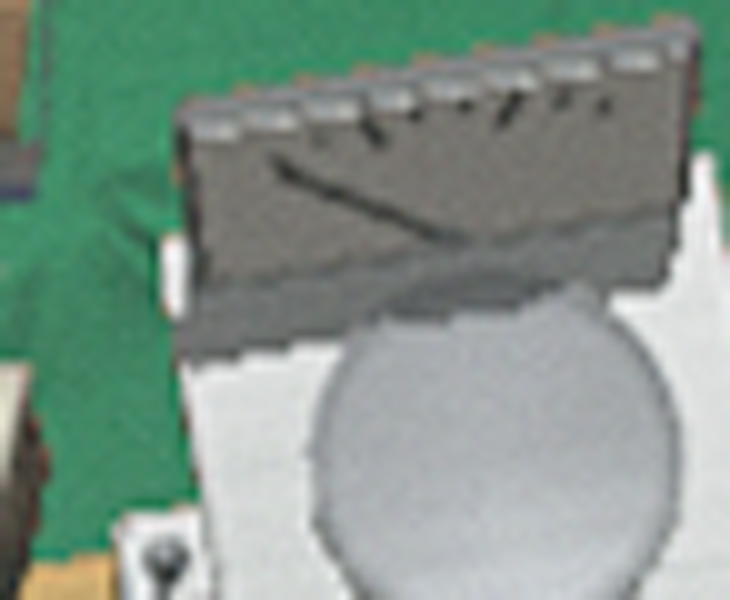

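The long marks are at (372,132) and (510,108), the short centre marks at (416,116) and (465,105), and the needle tip at (275,160). The projection model with its pivot at (430,229) fits these. I'll write a needle reader and advance toward contact.

```bash
cat >> h.py <<'E'
def needle():
    th=np.radians(8.1);X=np.array([np.cos(th),np.sin(th),0]);Y=np.array([-np.sin(th),np.cos(th),0])
    up=np.array([0,0,np.cos(.3)])+X*np.sin(.3)
    P=at("top",288,177.9,.07); A=np.arange(-.9,.6,.01); g=cv2.cvtColor(r.get_image("top"),cv2.COLOR_RGB2GRAY)
    m=np.array([[pix("top",P+.084*k*(up*np.cos(a)-Y*np.sin(a))) for k in np.linspace(.25,.8,12)] for a in A],np.float32)
    v=cv2.remap(g,m[...,0],m[...,1],cv2.INTER_LINEAR).mean(1); b=np.median(v); i=v.argmin()
    w=np.clip(b-v-.5*(b-v[i]),0,None)*(abs(A-A[i])<.2)
    s=r.sense();print("needle %.3f contrast %.0f t %.2f"%((A*w).sum()/w.sum(),b-v[i],s['t']),s['tcp_pos'].round(4),s['ft_force'].round(1))
E
python3 -c "from h import *;needle()"
```

```text
needle -0.754 contrast 42 t 6.58 [0.4517 0.0221 0.0171] [ 1.  -0.9 -0.4]
```

{"name": "carry_out", "arguments": {
  "moves": [
    [-0.9,0.02,-0.1,0,0],
    [-0.9,0.03,-0.2,0,0],
    [-0.9,0.04,-0.3,0,0],
    [-0.9,0.06,-0.4,0,0],
    [-0.9,0.06,-0.4,0,0]
  ]
}}

```text
t: 7.0
tcp_pos: [0.4526, 0.0113, 0.0168]
orientation: [-179.9, -0.0, 98.1]
ft_force: [-1.0, 0.3, -3.3]
finger_gap: 0.0264
finger_force: 20.0
```

```bash
python3 -c "from h import *;needle()"
```

```text
needle -0.675 contrast 46 t 7.05 [0.4527 0.0112 0.0167] [ 1.   0.5 -3.2]
```

{"name": "carry_out", "arguments": {
  "moves": [
    [-0.9,0.01,-0.06,-0.01,0],
    [-0.9,0.02,-0.13,-0.01,0],
    [-0.9,0.03,-0.19,-0.01,0],
    [-0.9,0.035,-0.25,-0.01,0],
    [-0.9,0.043,-0.3,-0.01,0]
  ]
}}

```text
t: 7.47
tcp_pos: [0.4541, 0.003, 0.0167]
orientation: [-180.0, -0.1, 98.1]
ft_force: [-0.9, 5.9, 0.0]
finger_gap: 0.0263
finger_force: 20.0
```

```bash
python3 -c "from h import *;needle()"
```

```text
needle -0.520 contrast 45 t 7.52 [0.4542 0.0026 0.0167] [-0.   2.6 -0.5]
```

{"name": "carry_out", "arguments": {
  "moves": [
    [-0.9,0.01,-0.06,0,0],
    [-0.9,0.02,-0.13,0,0],
    [-0.9,0.03,-0.19,0,0],
    [-0.9,0.035,-0.25,0,0],
    [-0.9,0.043,-0.3,0,0]
  ]
}}

```text
t: 7.93
tcp_pos: [0.4554, -0.0062, 0.0166]
orientation: [-180.0, -0.1, 98.1]
ft_force: [-0.6, 5.9, -0.7]
finger_gap: 0.0258
finger_force: 20.0
```

```bash
python3 -c "from h import *;needle()"
```

```text
needle -0.332 contrast 50 t 7.98 [ 0.4555 -0.0066  0.0167] [-0.7  2.1 -1.7]
```

{"name": "carry_out", "arguments": {
  "moves": [
    [-0.9,0.005,-0.05,0,0],
    [-0.9,0.015,-0.1,0,0],
    [-0.9,0.02,-0.15,0,0],
    [-0.9,0.03,-0.2,0,0],
    [-0.9,0.036,-0.25,0,0]
  ]
}}

```text
t: 8.4
tcp_pos: [0.4565, -0.0139, 0.0166]
orientation: [-180.0, -0.1, 98.1]
ft_force: [-2.1, 5.2, -1.5]
finger_gap: 0.0257
finger_force: 20.0
```

```bash
python3 -c "from h import *;needle()"
```

```text
needle -0.182 contrast 42 t 8.45 [ 0.4566 -0.0143  0.0166] [-1.2  2.5 -3.5]
```

{"name": "carry_out", "arguments": {
  "moves": [
    [-0.9,0.005,-0.04,0,0],
    [-0.9,0.01,-0.08,0,0],
    [-0.9,0.015,-0.12,0,0],
    [-0.9,0.02,-0.14,0,0],
    [-0.9,0.02,-0.14,0,0]
  ]
}}

```text
t: 8.87
tcp_pos: [0.4573, -0.0187, 0.0166]
orientation: [-180.0, 0.0, 98.1]
ft_force: [-0.6, 3.9, -2.7]
finger_gap: 0.0261
finger_force: 20.0
```

```bash
python3 -c "from h import *;needle();dial('d2')"
```

```text
needle -0.083 contrast 36 t 8.92 [ 0.4573 -0.0187  0.0166] [-0.7  3.  -3.8]
8.9667 [ 0.45729478 -0.01869887  0.01666483] [-0.59773244  2.03141375 -3.17984229]
```

View pics/d2.png

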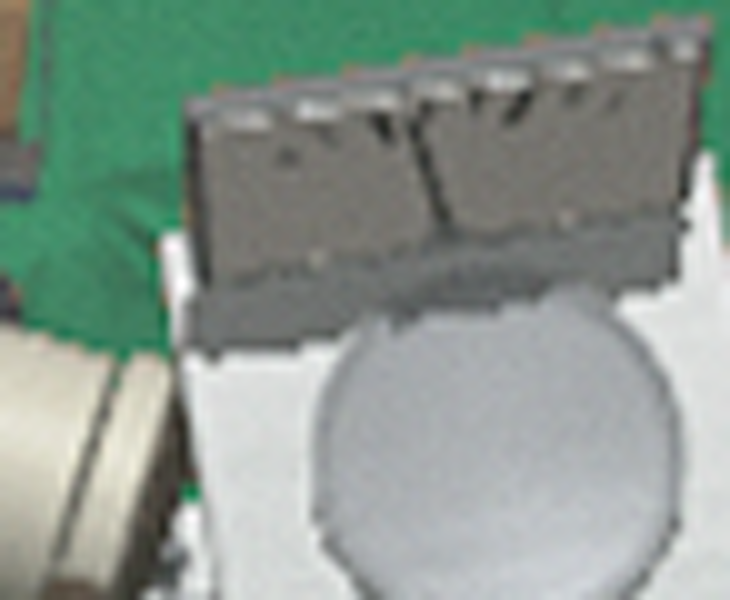

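The dial box tilts with the plate. Long marks are now at (380,125) and (518,102), and the needle tip at (415,112) is at about -0.13. The reader is biased by about +0.05. It needs roughly 6 mm more.

{"name": "carry_out", "arguments": {
  "moves": [
    [-0.9,0.005,-0.05,-0.005,0],
    [-0.9,0.01,-0.1,-0.01,0],
    [-0.9,0.02,-0.15,-0.015,0],
    [-0.9,0.03,-0.2,-0.015,0],
    [-0.9,0.03,-0.2,-0.015,0]
  ]
}}

```text
t: 9.38
tcp_pos: [0.4587, -0.0251, 0.0165]
orientation: [180.0, 0.1, 98.1]
ft_force: [0.4, 1.4, -3.7]
finger_gap: 0.0262
finger_force: 20.0
```

```bash
python3 -c "from h import *;needle();dial('d3')"
```

```text
needle 0.040 contrast 43 t 9.43 [ 0.4586 -0.0252  0.0165] [ 0.5  0.7 -2.7]
9.4833 [ 0.45868529 -0.02515907  0.01648973] [-0.49854252 -0.16007878 -2.14162155]
```

View pics/d3.png

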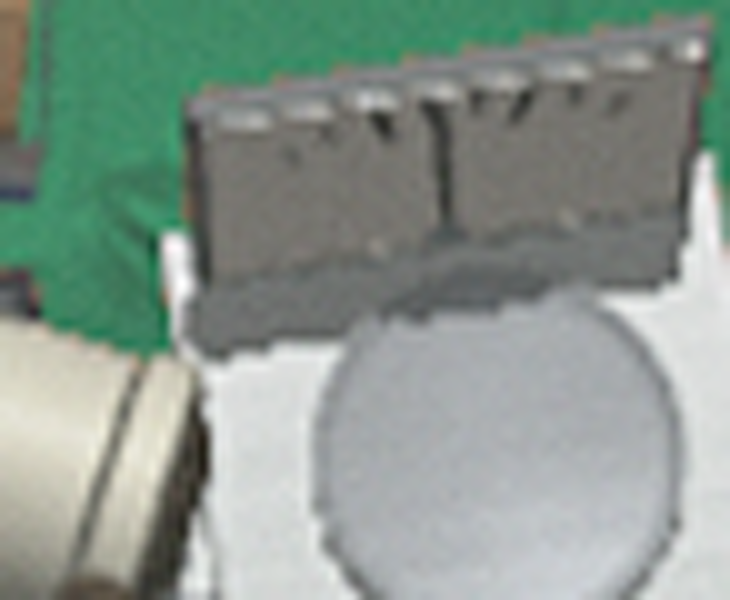

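The needle tip at (437,105) sits between the long marks at 383 and 520 (mid 452), so it reads about -0.05. I'll go 3 mm more, then release gently.

{"name": "carry_out", "arguments": {
  "moves": [
    [-0.9,0.005,-0.03,0,0],
    [-0.9,0.01,-0.06,0,0],
    [-0.9,0.014,-0.1,0,0],
    [-0.9,0.014,-0.1,0,0],
    [-0.9,0.014,-0.1,0,0]
  ]
}}

```text
t: 9.9
tcp_pos: [0.4589, -0.0277, 0.0164]
orientation: [180.0, 0.0, 98.1]
ft_force: [0.1, 3.2, -3.0]
finger_gap: 0.0259
finger_force: 20.0
```

```bash
python3 -c "from h import *;needle()"
```

```text
needle 0.084 contrast 37 t 9.95 [ 0.4589 -0.0277  0.0164] [-0.9  2.2 -1.3]
```

{"name": "carry_out", "arguments": {
  "moves": [
    [-0.65,0,0,0,0],
    [-0.6,0,0,0,0],
    [-0.5,0,0,0,0],
    [-0.4,0,0,0,0],
    [-0.2,0,0,0,0]
  ],
  "newtons": 5
}}

```text
t: 10.37
tcp_pos: [0.4596, -0.0281, 0.0169]
orientation: [179.9, 0.1, 98.1]
ft_force: [0.7, -0.3, -0.5]
finger_gap: 0.0322
finger_force: 0.0
```

```bash
python3 -c "from h import *;needle()"
```

```text
needle 0.083 contrast 38 t 10.42 [ 0.4595 -0.0281  0.0169] [-0.  -1.3 -0.2]
```

{"name": "carry_out", "arguments": {
  "moves": [
    [0,0,0,0,0],
    [0,0,0,0,0],
    [0,0,0,0,0],
    [0,0,0,0,0],
    [0,0,0,0,0]
  ]
}}

```text
t: 10.83
tcp_pos: [0.4588, -0.0275, 0.0164]
orientation: [180.0, 0.0, 98.1]
ft_force: [0.6, -0.6, -0.7]
finger_gap: 0.0456
finger_force: 0.0
```

```bash
python3 -c "from h import *;needle();dial('d4')"
```

```text
needle 0.080 contrast 40 t 10.88 [ 0.4588 -0.0275  0.0164] [-0.1  0.2  0.6]
10.9333 [ 0.45876717 -0.0275295   0.0163498 ] [-0.42094824  0.29673931  0.3323223 ]
```

View pics/d4.png

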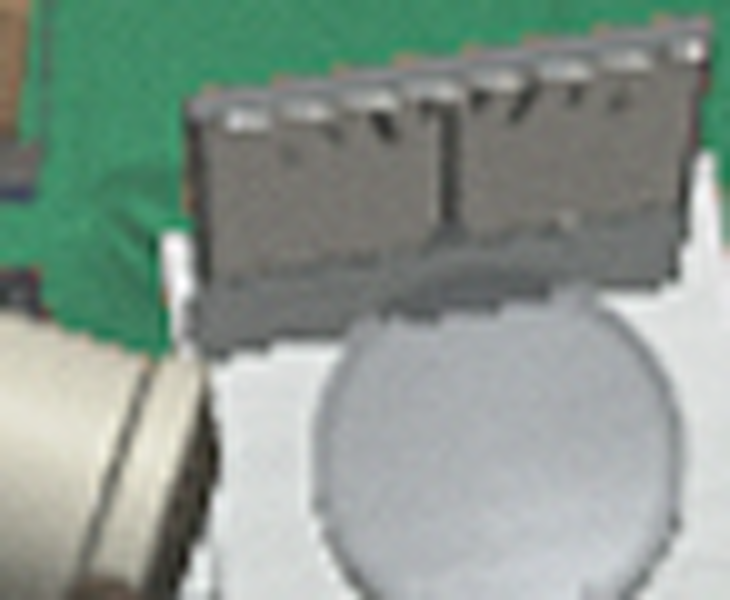

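The tip at (446,108) is within 6 px of the marks' middle (452), so about -0.02 after release. I'll retreat.

{"name": "carry_out", "arguments": {
  "moves": [
    [0.2,0,0,0.1,0],
    [0.2,0,0,0.4,0],
    [0.2,0,0,1.0,0],
    [0.2,0,0,1.8,0],
    [0.2,0,0,2.6,0]
  ]
}}

```text
t: 11.35
tcp_pos: [0.4583, -0.0274, 0.0956]
orientation: [-180.0, -0.0, 98.1]
ft_force: [0.5, 0.0, -0.3]
finger_gap: 0.0553
finger_force: 0.0
```

{"name": "carry_out", "arguments": {
  "moves": [
    [0.2,0,0.2,0.8,0],
    [0.2,0,0.8,1.6,0],
    [0.2,-0.1,1.6,2.2,0],
    [0.2,-0.3,2.4,2.6,0],
    [0.2,-0.4,3.2,2.8,0]
  ]
}}

```text
t: 11.77
tcp_pos: [0.4476, 0.0693, 0.1815]
orientation: [179.8, 0.1, 98.1]
ft_force: [-0.1, -0.6, -0.3]
finger_gap: 0.0551
finger_force: 0.0
```

{"name": "carry_out", "arguments": {
  "moves": [
    [0.2,0,0.5,0,0],
    [0.2,0,0.8,0,0],
    [0.2,0,0.8,0,0],
    [0.2,0,0.8,0,0],
    [0.2,0,0.8,0,0]
  ]
}}

```text
t: 12.18
tcp_pos: [0.4467, 0.0918, 0.1782]
orientation: [-180.0, 0.0, 98.1]
ft_force: [-0.2, 0.7, -0.5]
finger_gap: 0.0555
finger_force: 0.0
```

```bash
python3 - <<'E'
from h import *
needle();t=r.get_image("top")
cv2.imwrite("pics/d5.png",cv2.resize(t[155:235,225:325],(750,600),interpolation=cv2.INTER_CUBIC)[:,:,::-1])
E
```

```text
needle 0.081 contrast 39 t 12.23 [0.4467 0.0917 0.1781] [-0.  -0.6  0.5]
```

View pics/d5.png

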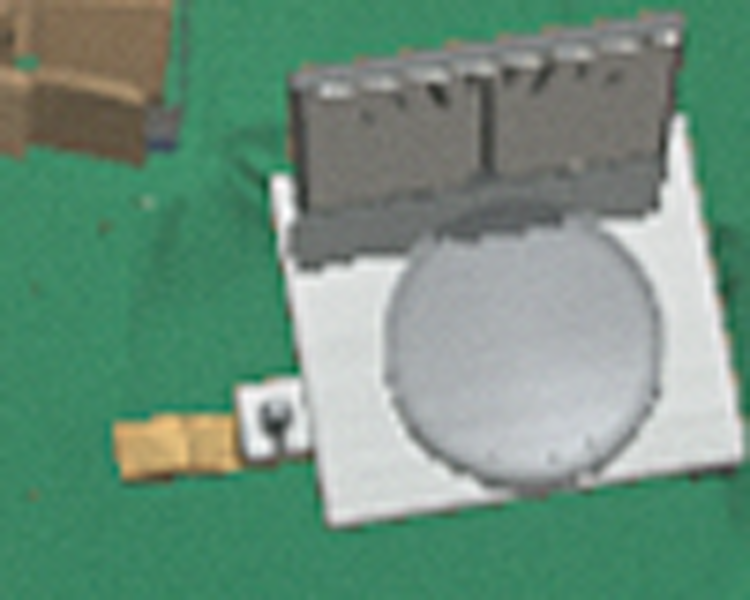

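The wedge sits under the lug, with its block at (155,447). The needle at (486,85) is steady between the long marks at 439 and 542, and the gripper is clear.

```bash
python3 -c "from plant import r;print(r.sign_off())"
```

```text
the job is handed in; nothing more can be done
None
```

The wedge is under the foot and carrying it. The dial needle is steady just left of centre (about -0.02 rad by eye), inside the short marks, and in no reading did it pass the centre marks. The gripper is released and clear, and the job was handed in at about 12 s; the sign-off gave no verdict.

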